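Clamp the vial rack on the shaker with its ratchet hold-down

TASK

Press the red pad of the shaker's ratchet pawl down until the pawl is clear of the teeth and, with it free, push the raised arm all the way down by its yellow bar until it lies level over the vials, then press the green pad fully down so that the pawl locks again. Do it by pressing and pushing only: do not force the arm past an engaged pawl, pick nothing up, leave the vial rack and the other things on the bench where they stand, and finish clear of everything.

Things in the scene. Friction and masses are not known exactly. Their poses are not given: they have to be found in the camera images.
- shaker: bench shaker, fixed to the bench: white housing 270 x 180 mm, 52 mm tall, with a flat aluminium platform whose top is 60 mm above the bench. Origin: on the bench, under the middle. Its own +x runs along its length from the handle end to the hinge end; y across, z up. The hold-down arm swings in the upright plane through its x axis (y = 0)
- swing_hinge (a point): hinge axis of the hold-down arm, between blue bracket cheeks, 55 mm along the shaker's x, 125 mm above the bench; the axis is parallel to the shaker's y. A dark toothed wheel of 44 mm radius sits on it
- holddown (a joint): angle of the hold-down arm (rad). 0: raised 52 degrees above level, sloping up from the hinge towards the shaker's -x end; it grows as the arm goes down; 0.908 (its stop): level, the rubber pressure plate just on the vial caps. It starts between -0.09 and 0.06. The hinge is stiff: the arm stays where it is left and takes about 3 to 5 N at the handle to push down. With the pawl engaged a tooth stops it after a few degrees
- bar (a point): middle of the yellow handle bar at the free end of the arm: a round bar 24 mm thick and 100 mm long across the arm (parallel to the shaker's y), 205 mm from the hinge axis; this point lies on the bar's axis, 12 mm below its top, and moves with the arm on a circle about the hinge (about 287 mm above the bench when raised, 125 mm when level)
- pawl (a joint): angle of the rocker pawl (rad). 0: nose fully down between the teeth (engaged, locked); grows as the red pad is pressed; 0.36: its stop, nose well clear. The nose clears the teeth beyond about 0.22. No spring: a stiff pivot, so it stays where it is put; a pad takes about 3 to 4 N. Its pivot is 50 mm beyond the arm hinge along the shaker's x and 155 mm above the bench, parallel to the shaker's y
- red_pad (a point): centre of the top of the red release pad on the pawl's outer end (away from the handle), 26 mm (along shaker x) by 34 mm, 186 mm above the bench when engaged, 47 mm from the pivot along x; pressed down it sinks about 19 mm to the stop
- green_pad (a point): centre of the top of the green locking pad on the pawl's nose end, right above the toothed wheel, 22 mm (along shaker x) by 34 mm, 186 mm above the bench when engaged, 49 mm from the pivot along x; it rises about 15 mm as the red pad is pressed to its stop, and pressing it down puts the nose back between the teeth. When the arm is level, a gap stands right below the nose
- vial_rack: white rack 94 x 64 mm with six amber vials with blue caps, 48 mm tall in all, standing loose on the shaker platform under the arm; origin: centre of its underside
- wash_green: white plastic wash bottle with green cap and thin bent green spout, 68 mm across, 206 mm tall; loose. Origin: centre of its underside; a bystander
- wash_yellow: white plastic wash bottle with yellow cap and thin bent yellow spout, 68 mm across, 206 mm tall; loose. Origin: centre of its underside; a bystander
- beaker: clear glass beaker, 72 mm across, 90 mm tall, empty; loose. Origin: centre of its underside; a bystander
- jar: amber glass jar with black cap, 60 mm across, 75 mm tall; loose. Origin: centre of its underside; a bystander
- sample_vial: small clear glass vial with white cap, 28 mm across, 50 mm tall, standing beside the shaker; loose. Origin: centre of its underside; a bystander
- brush: fine brush with dark wooden handle, 10 mm thick, about 170 mm long, lying flat; loose. Origin: centre of its length; a bystander

How it is judged:
On the way, in this order (a step that is already met when the one before it is completed fails the run):
1. the pawl is pressed clear of the teeth while the arm is still raised (value of joint pawl above 0.24 rad and value of joint holddown below 0.3 rad), for 0.2 s.
2. with the pawl still free, the arm is pushed down level (value of joint pawl above 0.2 rad and value of joint holddown above 0.85 rad), for 0.2 s.
At the end, for the whole second after the job is handed in: the arm is level (joint above 0.85 of 0.908 rad) and still, the pawl is back between the teeth (joint below 0.10 rad) and still, the vial rack within 15 mm and every bystander within 25 mm of where it started (value of joint pawl below 0.1 rad and value of joint holddown above 0.85 rad and velocity of joint each of holddown, pawl below 0.05 rad/s and distance of vial_rack from where it was at the start of the episode below 0.015 m and distance of each of wash_green, wash_yellow, beaker, jar, sample_vial, brush from where it was at the start of the episode below 0.025 m); the robot touches nothing.
It fails at once if the arm is forced down past the teeth with the pawl engaged (value of joint pawl below 0.12 rad and value of joint holddown between 0.3 and 0.78 rad).
It fails at once if the vial rack is lifted or shifted by more than 20 mm (distance of vial_rack from where it was at the start of the episode above 0.02 m).
It fails at once if another thing on the bench is lifted, moved or knocked over (more than 30 mm) (distance of any of wash_green, wash_yellow, beaker, jar, sample_vial, brush from where it was at the start of the episode above 0.03 m).
It also fails if it takes over 48 s, if anything falls off the work surface, if the arm or the gripper's body presses on something with over 40 N, if the wrist force passes 120 N, or if a joint passes its speed limit or range.

ROBOT

A 7-joint arm with a two-finger parallel gripper is mounted at the origin on the work surface. World frame = base frame: x ahead of the robot, y to its left, z up, the work surface at z = 0. Lengths are in m, angles in rad, forces in N, time in s.
With the tool pointing down it reaches from about 0.4 to 0.9 m from the base axis. Payload 5.6 kg.
Tool frame: the origin (TCP) lies midway between the tips of the shut fingers; the grasp point (between the pads) lies 19 mm behind it; y points along the fingers, z is the direction in which the jaws open and shut, and the axes are right-handed (so a half turn about y gives the same grasp; the last joint's range is limited). The gripper opens to 92 mm and grips with 3 to 60 N. Pads are 20 mm wide; open, the fingers measure 128 mm over their backs; the gripper's body (75 mm by 189 mm) begins 69 mm behind the grasp point.
Start: joints at [-1.295, 0.468, -0.012, 1.603, 0.006, 1.071, -0.056], TCP at [0.204, 0.617, 0.189] pointing down, gripper open.
Joint ranges: [-2.53, 2.53], [-0.31, 2.02], [-1.57, 1.55], [0.28, 2.44], [-1.29, 4.43], [0.15, 1.84], [-2.92, 2.92]. Speed limits (rad/s): [2.57, 2.57, 3.14, 3.14, 3.14, 3.14, 3.14].

INTERFACE

Orientations are given as a 3x3 rotation matrix whose columns are the frame's x, y, z axes.
In Python, from station import env, effector, solver, viewer, workorder, search_frame, tip_of gives the robot as it stands. Calls block until the motion is done:
- env.reach(position, orientation): joint-space move of the TCP to a pose.
- env.movel(position, frame=None, rate=0.15): straight line of the TCP; frame=None keeps the orientation; rate is the mean speed in m/s.
- env.goto_joints(angles): joint-space move.
- effector.release() and effector.grasp(squeeze=None): open the fingers fully, or close them until they stop; squeeze is the grip in N (None keeps the last).
- env.pause(seconds).
- solver.inverse_kinematics(position, orientation): joint angles nearest the present ones, or None.
- env.sense(): the state.
- viewer.read_camera(name): name is "side" or "top" or "wrist"; returns (picture, depth): 420x560x3 uint8, red, green, blue; 420x560 float32, m along the optical axis (not along the pixel's ray), 0 where there is no reading.
- viewer.camera_info(name): a dict with "intrinsics" (3x3 intrinsics, pixels), "dist_coeffs" ([k1, k2, p1, p2, k3] as OpenCV has them; the pictures are not rectified), "eye" and "rotation" of the camera in the world; the wrist camera has in their place "T_tool_cam" (4x4, takes a point from camera to tool coordinates, whose origin is the TCP and whose axes are the tool frame's). Camera axes: x right, y up, looking along -z (the intrinsics and any distortion apply to the point x, -y, -z); pixel columns grow to the right and rows downward; lengths in m; the calibration is good to about 2 mm. A picture is of the moment at which its call begins: read the wrist's pose just before it. camera_info takes no time and is no camera call.
A pose or a line that the arm cannot do raises env.PlanningError and nothing moves.
- workorder.finish_job(): hands the job in, once; it reports no verdict.
Trained networks look in the newest picture that a camera, given by its name, has taken for a name from the list of things; names that differ only in an ending like _2 or _b are one class to them, and where a whole thing is asked for, a point or a joint stands for the part that bears it (a point fixed in the world has none). Each returns a list of dicts, best first, with "score" (0 to 1); they miss things now and then, are a little off and sometimes report something else, mostly with a low value. They report only what shows in the picture. A call takes as long as a camera call.
- search_frame(camera, name): "at" ([x, y, z] in m, in world coordinates, good to about 4 mm: the middle of the surface that is visible of it).
- tip_of(camera, name): "at" ([x, y, z] in m, in world coordinates, good to about 4 mm: a listed point, or the origin of a listed thing).
The state is a dict: "t": time; "joint_positions": joint angles; "joint_velocities": joint speeds; "tau": joint torques, N m; "ee_pos": TCP position; "tcp_rot": TCP orientation; "wrist_force": force on the tool from outside, world axes, zero at the start; "moment": the same for the moment, N m; "gripper_width": finger opening in m.
Only numpy, scipy, OpenCV 4.12 (cv2) and the standard library are available. Lean on these libraries where they do the work, as an engineer would, in place of code of your own. Each camera call takes 0.05 s, during which the arm holds its last target. There are 200 camera calls.

## Working session

There is one attempt and no reset: what is moved stays moved. The work goes in short steps, each a Python script; the robot and the scene stay as the last script left them, time stands still between calls to the robot, and variables do not carry over. Pictures are saved under pics/ and viewed, about 8 in all and at most 12, crops included, and the job is handed in when it is done.

```bash
mkdir -p pics; python3 - <<'E'
from station import *
import cv2
for c in ("top","side"):
    p,d=viewer.read_camera(c); cv2.imwrite(f"pics/{c}0.png",p[:,:,::-1])
    for n in ("shaker","swing_hinge","bar","red_pad","green_pad","vial_rack","wash_green","wash_yellow","beaker","jar","sample_vial","brush"):
        r=tip_of(c,n)[:1]
        print(c,n,[(x['at'],round(x['score'],2)) for x in r])
s=env.sense();print(s['t'],s['tcp_rot'],s['ee_pos'],s['gripper_width'])
E
```

```text
top shaker [([0.5692, -0.0755, -0.0019], 0.7)]
top swing_hinge [([0.5586, -0.0217, 0.1236], 0.65)]
top bar [([0.5857, -0.1409, 0.2925], 0.96)]
top red_pad [([0.5412, 0.074, 0.1849], 0.6)]
top green_pad [([0.558, -0.0251, 0.1845], 0.91)]
top vial_rack []
top wash_green [([0.6558, -0.4259, 0.0025], 0.56)]
top wash_yellow [([0.4405, -0.444, 0.0029], 0.83)]
top beaker [([0.6313, 0.4216, -0.0001], 0.83)]
top jar [([0.4796, 0.4377, -0.0015], 0.85)]
top sample_vial [([0.4565, -0.162, -0.0024], 0.42)]
top brush [([0.6968, -0.0642, -0.0014], 0.48)]
side shaker [([0.5789, -0.0772, -0.0012], 0.61)]
side swing_hinge [([0.5603, -0.0203, 0.1248], 0.87)]
side bar [([0.5903, -0.1371, 0.2851], 0.83)]
side red_pad [([0.539, 0.0737, 0.1884], 0.71)]
side green_pad [([0.5587, -0.0184, 0.1869], 0.83)]
side vial_rack [([0.5855, -0.1342, 0.0603], 0.77)]
side wash_green [([0.6578, -0.4267, 0.0006], 0.72)]
side wash_yellow [([0.4396, -0.4461, 0.0008], 0.87)]
side beaker [([0.636, 0.4147, 0.0032], 0.92)]
side jar [([0.4843, 0.4424, -0.0033], 0.76)]
side sample_vial [([0.4576, -0.1638, 0.0002], 0.44)]
side brush [([0.699, -0.0605, 0.0013], 0.4)]
1.3 [[ 9.49594265e-01  7.97374983e-05  3.13481619e-01]
 [-3.13481623e-01  3.67652120e-05  9.49594266e-01]
 [ 6.41930530e-05 -9.99999996e-01  5.99082748e-05]] [0.20379378 0.61724381 0.18910882] 0.09197961629417929
```

View pics/top0.png

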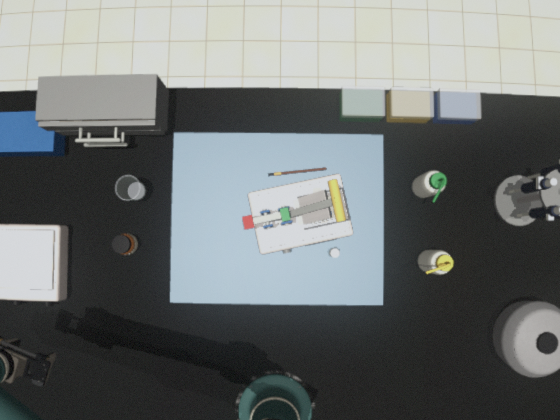

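View pics/side0.png

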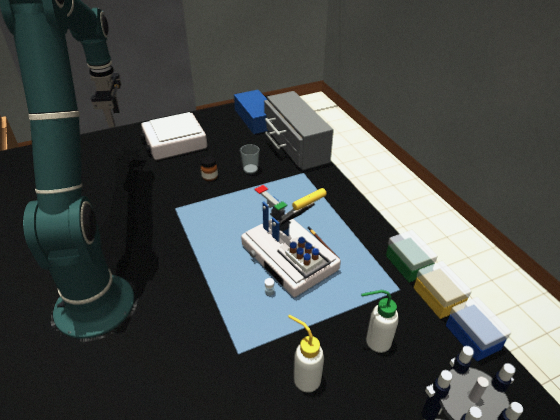

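The networks agree with both pictures. In the top view, red is at (248,222), green at (285,214) and the bar at (337,200). The shaker's +x runs roughly along world +y. I'll fit the frame, close the fingers, hover over the red pad and take a close look.

```bash
cat > h.py <<'E'
from station import *
import numpy as np, cv2
red=np.array([.540,.074]); bar=np.array([.588,-.139]); hin=np.array([.559,-.0215])
u=red-bar; u/=np.linalg.norm(u)
v=np.array([-u[1],u[0]])          # shaker y
def rot(s=1):
    y=np.array([0,0,-1.]); z=s*np.r_[v,0]
    return np.c_[np.cross(y,z),y,z]
def F(): return env.sense()['wrist_force']
E
python3 - <<'E'
from h import *
print(u)
for s in (1,-1): print(s,solver.inverse_kinematics(np.r_[red,.29],rot(s)),solver.inverse_kinematics(np.r_[hin-u*.205,.13],rot(s)))
effector.grasp(10)
q=[(s,solver.inverse_kinematics(np.r_[red,.29],rot(s))) for s in (1,-1)]
s=min((x for x in q if x[1] is not None),key=lambda x:abs(x[1][6]))[0]
print("use",s)
p=env.sense()['ee_pos']; env.movel([p[0],p[1],.29])
env.reach(np.r_[red,.29],rot(s))
for n in ("red_pad","green_pad","swing_hinge","bar"):
    for c in ("wrist","top","side"):
        if n=="red_pad":
            p,d=viewer.read_camera(c); 
            if c=="wrist":cv2.imwrite("pics/w1.png",p[:,:,::-1])
        print(n,c,[(x['at'],round(x['score'],2)) for x in tip_of(c,n)[:1]])
st=env.sense();print(st['t'],st['ee_pos'],st['wrist_force'],st['gripper_width'])
E
```

```text
[-0.21983913  0.97553614]
1 [-1.21931112  0.4408396   1.37288406  1.79392679 -0.45121619  1.28497421
 -2.6508861 ] [-0.50092595  0.94482053  1.33951509  1.72387111 -0.96131092  1.2943645
 -1.85959756]
-1 [-0.67963583  0.20435558  0.56796076  1.77016859 -0.11735512  1.20079219
  0.14308996] [-0.35077763  0.69419147  0.96438949  1.71586374 -0.63883031  1.07936568
  1.04461655]
use -1
red_pad wrist [([0.5398, 0.0678, 0.1859], 0.68)]
red_pad top []
red_pad side [([0.5399, 0.073, 0.19], 0.86)]
green_pad wrist []
green_pad top [([0.5707, -0.0769, -0.0015], 0.69)]
green_pad side [([0.5608, -0.0189, 0.1845], 0.53)]
swing_hinge wrist []
swing_hinge top [([0.5592, -0.0205, 0.1249], 0.58)]
swing_hinge side [([0.5619, -0.0213, 0.125], 0.69)]
bar wrist []
bar top [([0.5877, -0.139, 0.2918], 0.73)]
bar side [([0.5875, -0.1352, 0.2902], 0.82)]
6.5 [0.5400027  0.07398599 0.28999741] [ 0.92268693  0.27155758 -0.63245949] 0.0005730113875555431
```

View pics/w1.png

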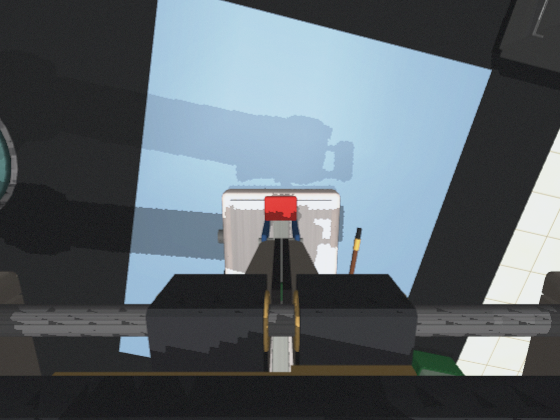

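The wrist view shows the red pad at (281,207), laterally centred in line with the shut fingers and aligned with the tool. Next I measure its centroid from depth and press in force-watched steps.

```bash
cat >> h.py <<'E'
R=rot(-1)
def blob(cam,lo,hi):
    st=env.sense(); p,d=viewer.read_camera(cam); I=viewer.camera_info(cam)
    m=(cv2.inRange(cv2.cvtColor(p,cv2.COLOR_RGB2HSV),lo,hi)>0)&(d>0)
    r,c=np.nonzero(m); n=cv2.undistortPoints(np.c_[c,r].astype(float)[:,None],np.array(I['intrinsics']),np.array(I['dist_coeffs']))[:,0]
    z=d[r,c]; P=np.c_[n[:,0]*z,-n[:,1]*z,-z]
    if cam=="wrist":
        T=I['T_tool_cam']; P=(P@T[:3,:3].T+T[:3,3])@st['tcp_rot'].T+st['ee_pos']
    else: P=P@np.array(I['rotation']).T+I['eye']
    return P
def press(xy,z0,z1,lim,drift=0,step=.002,rate=.04):
    """go down along z from z0 to z1, drifting along u, until the upward force rises by lim"""
    f0=F()[2]; log=[]; z=z0
    while z>z1:
        z-=step; env.movel(np.r_[xy+u*drift*(z0-z),z],rate=rate)
        log.append((round(float(env.sense()['ee_pos'][2]),4),round(float(F()[2]-f0),1)))
        if log[-1][1]>lim: break
    return log
E
python3 - <<'E'
from h import *
P=blob("wrist",(0,180,110),(6,255,255)); P=P[(P[:,2]>.175)&(P[:,2]<.2)]
print(len(P),P.min(0),P.max(0),np.median(P,0))
c=(P.min(0)+P.max(0))/2; a=(P[:,:2]@u); b=P[:,:2]@v
print("u",a.min(),a.max(),red@u,"v",b.min(),b.max(),red@v)
xy=u*(a.min()+a.max())/2+v*(b.min()+b.max())/2
if np.linalg.norm(xy-red)>.012: print("disagree",xy); raise SystemExit
xy=(xy+red)/2
env.movel(np.r_[xy,.195],rate=.12); print(env.sense()['t'],F())
print(press(xy,.195,.160,12,drift=.25)); print(env.sense()['t'],F())
p,d=viewer.read_camera("side"); cv2.imwrite("pics/s1.png",cv2.resize(p[150:310,200:380,::-1],None,fx=4,fy=4)[:600,:720])
E
```

```text
702 [0.5211781  0.06002278 0.1820739 ] [0.55605662 0.08902897 0.1877683 ] [0.53840921 0.07473486 0.18526927]
u -0.057523645245839895 -0.03380911451682546 -0.046523455832612096 v -0.5572548627872537 -0.525892382904257 -0.5430576102563991
7.4917 [-0.19224151 -0.61073912 -0.11289837]
[(0.1934, 0.1), (0.191, -0.3), (0.1888, -0.1), (0.1869, 0.2), (0.1849, 0.2), (0.1829, 0.7), (0.1809, 0.6), (0.1789, -0.1), (0.1769, 0.9), (0.1748, 1.1), (0.1728, -0.0), (0.1709, 0.1), (0.1689, -1.1), (0.1669, 0.7), (0.1648, -0.4), (0.1629, 0.4), (0.1609, -0.1), (0.159, 1.0)]
11.9917 [-0.08858925  1.13278537  0.84086508]
```

View pics/s1.png

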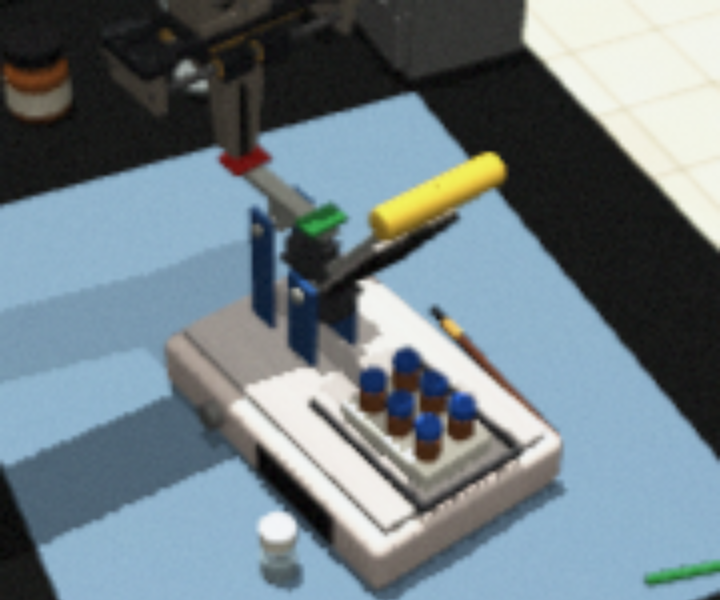

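```bash
python3 - <<'E'
from h import *
for cam in ("wrist","side"):
    P=blob(cam,(0,180,60),(6,255,255)); P=P[(P[:,2]>.14)&(P[:,2]<.22)&(abs(P[:,0]-.54)<.06)&(abs(P[:,1]-.07)<.06)]
    if len(P): print(cam,len(P),P.min(0),P.max(0),"u",(P[:,:2]@u).min(),(P[:,:2]@u).max())
st=env.sense(); print(st['ee_pos'],st['ee_pos'][:2]@u)
p,d=viewer.read_camera("wrist"); cv2.imwrite("pics/w2.png",p[:,:,::-1])
E
```

```text
wrist 7 [0.52044608 0.08268778 0.18140386] [0.55180751 0.09372053 0.21997149] u -0.033854070779604485 -0.026080036289335206
side 32 [0.52162013 0.05664657 0.17797314] [0.55133083 0.07655133 0.1866268 ] u -0.0604993665306543 -0.04054294279627628
[0.53724029 0.0831999  0.15901755] -0.03694192737532187
```

View pics/w2.png

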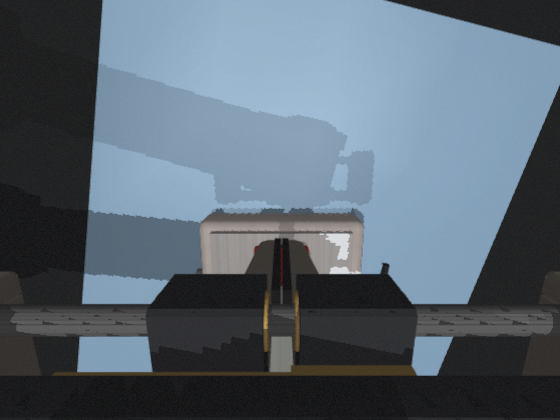

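The side view shows the tip (240,150) passing just beyond the pad's outer edge, and no force was read. I back off outward and upward, then re-measure both pads.

```bash
python3 - <<'E'
from h import *
p=env.sense()['ee_pos']
p=p+np.r_[u*.01,0]; env.movel(p,rate=.08); p[2]=.235; env.movel(p,rate=.12)
for nm,lo,hi,c0 in (("red",(0,180,60),(6,255,255),red),("green",(60,120,30),(85,255,255),hin)):
  for cam in ("wrist","side","top"):
    P=blob(cam,lo,hi); P=P[(P[:,2]>.15)&(P[:,2]<.22)&(np.linalg.norm(P[:,:2]-c0,axis=1)<.05)]
    if len(P):
        t=P[P[:,2]>np.percentile(P[:,2],90)-.006]; a=t[:,:2]@u; b=t[:,:2]@v
        print(nm,cam,len(P),"z",np.percentile(P[:,2],[2,50,98]).round(4),"u",np.percentile(a,[2,50,98]).round(4),"v",np.percentile(b,[2,50,98]).round(4))
for n in ("red_pad","green_pad"): 
  for c in ("side","wrist"): print(n,c,[(x['at'],round(x['score'],2)) for x in tip_of(c,n)[:1]])
print("hinge u",hin@u,"v",hin@v, env.sense()['t'])
E
```

```text
red wrist 400 z [0.1811 0.183  0.1845] u [-0.0425 -0.0371 -0.0328] v [-0.5579 -0.5423 -0.5266]
red side 43 z [0.1797 0.1833 0.1873] u [-0.0618 -0.0505 -0.0388] v [-0.5526 -0.5372 -0.5243]Traceback (most recent call last):
  File "<stdin>", line 6, in <module>
  File "h.py", line 14, in blob
    r,c=np.nonzero(m); n=cv2.undistortPoints(np.c_[c,r].astype(float)[:,None],np.array(I['intrinsics']),np.array(I['dist_coeffs']))[:,0]
                         ~~~~~~~~~~~~~~~~~~~^^^^^^^^^^^^^^^^^^^^^^^^^^^^^^^^^^^^^^^^^^^^^^^^^^^^^^^^^^^^^^^^^^^^^^^^^^^^^^^^^^^^^^^
cv2.error: OpenCV(4.12.0) /io/opencv/modules/calib3d/src/undistort.dispatch.cpp:347: error: (-215:Assertion failed) CV_IS_MAT(_src) && CV_IS_MAT(_dst) && (_src->rows == 1 || _src->cols == 1) && (_dst->rows == 1 || _dst->cols == 1) && _src->cols + _src->rows - 1 == _dst->rows + _dst->cols - 1 && (CV_MAT_TYPE(_src->type) == CV_32FC2 || CV_MAT_TYPE(_src->type) == CV_64FC2) && (CV_MAT_TYPE(_dst->type) == CV_32FC2 || CV_MAT_TYPE(_dst->type) == CV_64FC2) in function 'cvUndistortPointsInternal'
```

```bash
python3 - <<'E'
from h import *
a=cv2.imread("pics/side0.png")[170:260,230:330]
p,d=viewer.read_camera("side"); b=p[170:260,230:330,::-1]
w,dw=viewer.read_camera("wrist"); w=w[150:350,180:380,::-1]
im=np.hstack([cv2.resize(a,(260,260),interpolation=0),cv2.resize(b,(260,260),interpolation=0),cv2.resize(w,(260,260))])
cv2.imwrite("pics/cmp.png",im)
for n in ("red_pad","green_pad"): 
  for c in ("side","wrist"): print(n,c,[(x['at'],round(x['score'],2)) for x in tip_of(c,n)[:1]])
for n,c0,lo,hi in (("green",hin,(55,120,30),(90,255,255)),("red",red,(0,180,60),(6,255,255))):
    P=blob("side",lo,hi);P=P[np.linalg.norm(P[:,:2]-c0,axis=1)<.06]
    print(n,len(P),np.percentile(P,[5,50,95],axis=0).round(4).tolist())
print(env.sense()['t'],env.sense()['ee_pos'])
E
```

```text
red_pad side [([0.5389, 0.0743, 0.1837], 0.83)]
red_pad wrist [([0.5413, 0.0693, 0.1848], 0.84)]
green_pad side [([0.5621, -0.0196, 0.1872], 0.61)]
green_pad wrist [([0.5605, -0.0176, 0.1891], 0.95)]
green 56 [[0.5442, -0.0328, 0.1797], [0.5566, -0.0239, 0.1876], [0.5709, -0.0134, 0.1907]]
red 44 [[0.525, 0.0578, 0.1798], [0.5365, 0.0688, 0.1827], [0.5504, 0.0804, 0.1868]]
13.8 [0.5350351  0.09287806 0.23490868]
```

View pics/cmp.png

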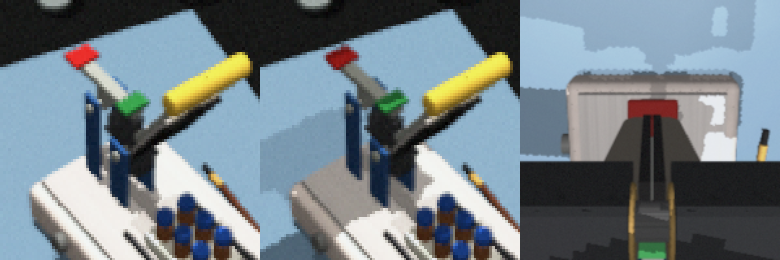

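The pawl is unchanged and still engaged. I check where the TCP really lies relative to the visible fingertip.

```bash
python3 - <<'E'
from h import *
I=viewer.camera_info("wrist"); T=np.array(I['T_tool_cam']); print(T.round(3).tolist(), I['dist_coeffs'])
K=np.array(I['intrinsics'])
def proj(I,P,T=None):
    if T is not None: X=(P-T[:3,3])@T[:3,:3]
    else: X=(P-np.array(I['eye']))@np.array(I['rotation'])
    X=X*[1,-1,-1]
    return cv2.projectPoints(X[None],np.zeros(3),np.zeros(3),np.array(I['intrinsics']),np.array(I['dist_coeffs']))[0].round(0).tolist()
print("tcp in wrist px",proj(I,np.zeros((1,3)),T), proj(I,np.array([[.01,0,0],[-.01,0,0]]),T))
st=env.sense(); print(st['tcp_rot'].round(3).tolist(), st['gripper_width'])
p,d=viewer.read_camera("wrist")
# finger points: depth near the tip
r,c=np.mgrid[0:420,0:560]; r=r.ravel();c=c.ravel(); z=d.ravel().astype(float)
n=cv2.undistortPoints(np.c_[c,r].astype(float)[:,None],K,np.array(I['dist_coeffs']))[:,0]
Q=np.c_[n[:,0]*z,-n[:,1]*z,-z]@T[:3,:3].T+T[:3,3]
m=(z>0)&(abs(Q[:,1])<.06)&(abs(Q[:,0])<.05)&(abs(Q[:,2])<.05)
Q=Q[m]
for y in np.arange(-.06,.02,.005):
    q=Q[(Q[:,1]>=y)&(Q[:,1]<y+.005)]
    if len(q): print(round(y,3),len(q),"x",q[:,0].min().round(4),q[:,0].max().round(4),"z",q[:,2].min().round(4),q[:,2].max().round(4))
Is=viewer.camera_info("side")
print("tcp side px",proj(Is,st['ee_pos'][None]))
E
```

```text
[[-0.0, -0.97, -0.245, -0.069], [0.001, 0.245, -0.97, -0.195], [1.0, -0.0, 0.001, -0.0], [0.0, 0.0, 0.0, 1.0]] [0.00115054 0.         0.         0.         0.        ]
tcp in wrist px [[[282.0, 241.0]]] [[[282.0, 254.0]], [[282.0, 227.0]]]
[[0.22, -0.0, 0.976], [-0.976, -0.0, 0.22], [0.0, -1.0, -0.0]] 0.0005731660621148889
-0.06 229 x -0.0112 -0.0094 z -0.0151 0.0152
-0.055 195 x -0.011 -0.0096 z -0.0146 0.0149
-0.05 176 x -0.011 -0.0095 z -0.0144 0.014
-0.045 153 x -0.0111 -0.0094 z -0.0139 0.0138
-0.04 140 x -0.0111 -0.0092 z -0.0137 0.0132
-0.035 127 x -0.011 -0.009 z -0.0131 0.013
-0.03 92 x -0.0108 -0.009 z -0.0127 0.0115
-0.025 4 x -0.0099 -0.0091 z -0.0076 0.0045
tcp side px [[[257.0, 171.0]]]
```

The depth shows the shut fingertips ending about 25 mm short of the TCP. So the tip only just reached pad height, and nothing was pressed. I press again deeper, guarded by force.

```bash
python3 - <<'E'
from h import *
xy=u*(-.048)+v*(-.5425)
env.movel(np.r_[xy,.235],rate=.12); env.movel(np.r_[xy,.168],rate=.15)
print(press(xy,.168,.132,9,drift=.2,step=.003)); print(env.sense()['t'],F())
P=blob("side",(55,120,30),(90,255,255));P=P[np.linalg.norm(P[:,:2]-hin,axis=1)<.06]
print("green",len(P),np.percentile(P,[5,50,95],axis=0).round(4).tolist(), tip_of("side","green_pad")[:1])
E
```

```text
[(0.1657, 0.6), (0.162, -0.0), (0.159, 0.8), (0.1561, 3.2), (0.1532, 3.6), (0.1502, 4.5), (0.1472, 4.7), (0.1453, 13.0)]
16.775 [-5.75265242  7.09916772 12.87993084]
green 36 [[0.5407, -0.0214, 0.1981], [0.5549, -0.014, 0.2018], [0.5686, -0.0055, 0.2058]] [{'at': [0.555, -0.0044, 0.1989], 'score': 0.48}]
```

The pawl is now at its stop: the force jumped to 13 N and green rose about 15 mm. Next I go over to the bar and push it down along its arc.

```bash
python3 - <<'E'
from h import *
hu,vv,TO=-.1445,-.542,.027
def pt(th,dz=0): 
    return np.r_[u*(hu-.205*np.cos(th))+v*vv,.125+.205*np.sin(th)+.012-TO+dz]
p=env.sense()['ee_pos']; p[2]=.315; env.movel(p,rate=.2)
t0=np.deg2rad(56); q=pt(t0,.02); env.movel(np.r_[q[:2],.315],rate=.25); env.movel(q,rate=.15)
f0=F(); log=[]
for th in np.r_[np.deg2rad(np.arange(54,0,-4.5)),0]:
    env.movel(pt(th,-.001),rate=.1); f=F()-f0; log.append((round(np.rad2deg(th),1),f.round(1).tolist()))
    if f[2]>22: break
print(log,env.sense()['t'])
if th==0:
    z=pt(0)[2]
    print(press(pt(0)[:2],z-.001,z-.010,14,step=.0015))
print(env.sense()['t'],env.sense()['ee_pos'],F())
for n in ("bar","green_pad","vial_rack"): print(n,tip_of("side",n)[:1]) if n!="bar" else (viewer.read_camera("side"),print(n,tip_of("side",n)[:1]))
p,d=viewer.read_camera("side"); cv2.imwrite("pics/s3.png",cv2.resize(p[150:310,200:380,::-1],None,fx=3,fy=3))
E
```

```text
[(np.float64(54.0), [-0.2, -0.0, 1.1]), (np.float64(49.5), [0.3, 0.3, 0.3]), (np.float64(45.0), [-0.2, 0.5, -0.1]), (np.float64(40.5), [-0.9, 0.9, 0.3]), (np.float64(36.0), [-1.3, 0.1, 0.7]), (np.float64(31.5), [-0.2, 0.8, 0.0]), (np.float64(27.0), [0.8, 0.0, -0.0]), (np.float64(22.5), [-0.5, 0.0, 0.4]), (np.float64(18.0), [-0.6, 1.2, -0.3]), (np.float64(13.5), [-0.0, 1.0, 1.5]), (np.float64(9.0), [-0.8, 0.8, 0.4]), (np.float64(4.5), [-1.3, 1.0, 0.3]), (np.float64(0.0), [-2.8, 1.6, 13.7])] 23.2667
[(0.1111, 7.3), (0.1109, 15.0)]
23.7667 [ 0.60717333 -0.22245817  0.11091434] [-7.33169891  3.46139982 28.45510832]
bar [{'at': [0.6085, -0.2214, 0.1205], 'score': 0.72}]
green_pad [{'at': [0.5537, -0.0052, 0.1985], 'score': 0.52}]
vial_rack [{'at': [0.5845, -0.1347, 0.0607], 'score': 0.69}]
```

View pics/s3.png

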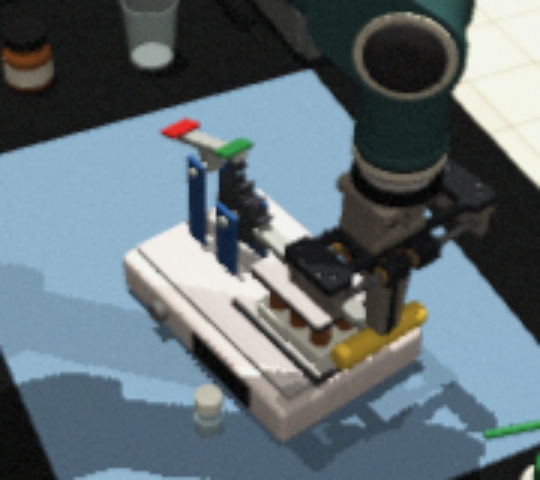

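The arm is level (bar network z is 0.12, force 28 N at the stop) and the pawl is still free, with green raised at about (237,148). The rack hasn't moved. Now the green pad.

```bash
python3 - <<'E'
from h import *
p=env.sense()['ee_pos']; p[2]=.25; env.movel(p,rate=.15)
xy=u*(-.132)+v*(-.542)
env.movel(np.r_[xy,.25],rate=.2); env.movel(np.r_[xy,.186],rate=.15)
print(press(xy,.186,.146,13,drift=-.4,step=.003)); st=env.sense(); print(st['t'],st['ee_pos'],F())
viewer.read_camera("side")
p=st['ee_pos'].copy(); p[2]=.30; env.movel(p,rate=.15); env.movel(p+np.r_[u*.2,.03],rate=.25)
p,d=viewer.read_camera("side"); cv2.imwrite("pics/s4.png",cv2.resize(p[150:310,200:380,::-1],None,fx=3,fy=3))
for n in ("red_pad","green_pad","bar","vial_rack","sample_vial","brush"): print(n,[(x['at'],x['score']) for x in tip_of("side",n)[:1]])
for n,c0,lo,hi in (("green",hin,(55,120,30),(90,255,255)),("red",red,(0,180,60),(6,255,255))):
    P=blob("side",lo,hi);P=P[np.linalg.norm(P[:,:2]-c0,axis=1)<.06]
    if len(P): print(n,len(P),np.percentile(P,[5,50,95],axis=0).round(4).tolist())
print(env.sense()['t'])
E
```

```text
[(0.1837, 0.4), (0.1801, -0.8), (0.1774, 2.4), (0.1746, 4.2), (0.1717, 5.5), (0.1686, 4.6), (0.1653, 3.2), (0.162, 2.9), (0.1605, 13.2)]
29.1917 [ 0.56029843 -0.01929662  0.16046956] [-3.56151338 -0.25718217 13.52222397]
red_pad [([0.5399, 0.075, 0.1897], 0.85)]
green_pad [([0.5587, -0.0188, 0.184], 0.75)]
bar [([0.6054, -0.2199, 0.1211], 0.86)]
vial_rack [([0.5858, -0.1335, 0.0597], 0.78)]
sample_vial [([0.4581, -0.1616, 0.0022], 0.5)]
brush [([0.6981, -0.06, 0.0017], 0.48)]
green 63 [[0.544, -0.0323, 0.1805], [0.558, -0.0235, 0.1842], [0.5724, -0.0138, 0.1875]]
red 46 [[0.5217, 0.059, 0.1822], [0.5366, 0.0677, 0.1855], [0.5497, 0.0768, 0.1885]]
31.7417
```

View pics/s4.png

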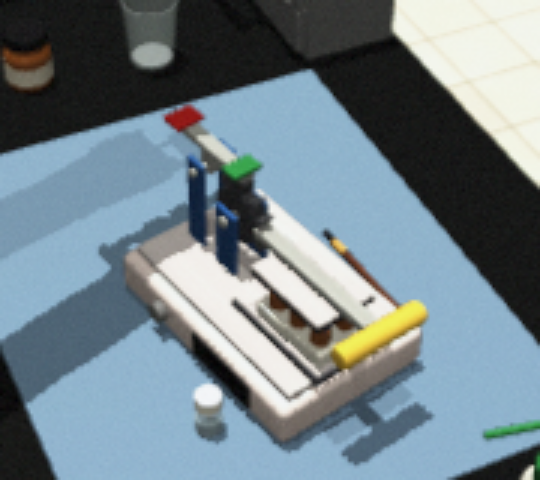

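The arm is level, both pads are back at their locked heights (green at (240,167), red at (183,117)), and the tool is clear. Handing in.

```bash
python3 -c "
from station import *
s=env.sense();print(s['t'],s['wrist_force'],s['ee_pos']);print(workorder.finish_job())"
```

```text
31.7417 [-0.02849374 -0.12554023 -0.102109  ] [0.51641727 0.17547762 0.33001188]
the job is handed in; nothing more can be done
None
```

I handed the job in at 31.7 s of the 48 s allowed. The pawl was pressed clear, the arm pushed down level, and the pawl locked again. The hand-in reports no verdict.

- **Red pad:** I pressed it until it hit its stop, where the force jumped to 13 N. The green pad rose about 15 mm, so the pawl was clear of the teeth.
- **Arm:** I pushed the yellow bar along its arc to the stop, at about 28 N, with the pawl still free. The network puts the bar at z ≈ 0.121 m, against 0.125 m when level. That is within its error of about 4 mm.
- **Green pad:** I pressed it to its stop, also at 13 N. The last check shows both pads at their locked height of about 0.186 m. The tool was lifted clear and the wrist force was near zero.
- **Bench:** The rack, sample vial and brush are where they started, within network accuracy. I did not re-measure the bottles, beaker and jar at the end; the tool never went near them while working.

**What disagreed:**
- My first press on the red pad did nothing. The shut fingertips end about 27 mm above the reported TCP; I corrected for this afterwards.
- The force reading stayed near zero through most of the arm's travel, although 3 to 5 N was expected. I judged the arm's position from the stop force, the picture and the network instead.

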